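# Pulse the spice grinder: latch the bowl, fit the bayonet lid, hold it half-way

## Task

First swing the grinder's bowl latch closed until its arm rests in its catch. Then fit the loose bayonet lid into the bowl with its lugs in the two slots, turn it clockwise (seen from above) against the spring to the half-way mark, 45 degrees from where it went in, and hold it there without ever reaching the lock click: the program finishes while still gripping the lid, which must not be let go. Leave the cup, jar, spatula and carton where they are.

Things in the scene. Friction and masses are not known exactly. Their poses are not given: they have to be found in the camera images.
- mouth (a point): Bowl axis at the top face of the bayonet ledge, 105 mm above the counter; the seated lid's disc rests on it. Axes of the fixed grinder: z up, yaw varies. Ledge: steel ring, 76 mm inner diameter, 9 mm thick, with two opposite slots 17 mm wide on this x axis, open out to 100 mm diameter. A pair of thin steel ribs on the rim flanks each slot. Stops under the ledge bar turning anticlockwise from the slots.
- grinder: Fixed grinder, origin under its middle: grey plinth 170 mm (x) by 250 mm (y), 45 mm high. On it, centred 50 mm towards -y, a black round bowl of 124 mm outer diameter, rim 103 mm above the counter; towards +y the latch.
- half_mark (a point): Half-way mark: a single broad steel rib on the bowl's rim, 45 degrees clockwise (from above) from the slot on the +x side of mouth, 57 mm from the bowl's axis; an equal rib lies opposite. At half-way the lid's bar grip and pointer tabs point at the two ribs.
- lock_block (a point): Lock click: sprung steel nub in a grey block beside the bowl (block's top 112 mm above the counter), 75 degrees clockwise from the slot on the +x side. A lid tab passing it clicks; stay before it.
- drive_ring (a joint): Sprung steel ring under the ledge, pushed round by the lid's lugs (rad, grows clockwise from above, 0 at rest). The lid turns about 0.1 rad before it takes the ring along: this reads about 0.68 at half-way, 1.2 at the lock click (lid at 75 degrees). The spring pushes back with 0.06 N m at rest, 0.13 N m at half-way, and turns the lid back if let go.
- lid_center (a point): Loose lid, about 160 g, standing on its plug; point on its axis, 32 mm above its underside. x along the bar grip, z up; same after half a turn. Plug 70 mm diameter, 20 mm high; disc 100 mm diameter from 20 to 28 mm up; black bar grip on top 76 mm (x) by 18 mm (y), 28 to 64 mm up. To insert, x lies along mouth's x, either way round; seated, this point is 12 mm above mouth.
- lid_lug (a point): End of one of the lid's two opposite steel lugs, on its x axis, 45 mm from the axis: 10 mm wide, 2 to 8.5 mm above the lid's underside. Above each a small pointer tab on the disc reaches 58 mm from the axis. Once turned under the ledge, the lugs let the lid lift only 2.5 mm.
- latch_peg (a point): Middle of the upright round black peg that moves the latch: 16 mm diameter, 50 mm tall, from 55 to 105 mm above the counter, on a flat steel arm that lies on the plinth, 75 mm from the arm's pivot.
- latch_hinge (a point): Vertical pivot axis of the latch arm, at the height of the peg's middle. Closed, the peg lies 75 mm from here along -x of mouth's frame; it opens away from the bowl. 29 mm beyond the closed peg the arm's end lies under the lip of a steel catch bracket, 67 mm high above the counter.
- latch (a joint): Opening angle of the latch (rad): 0 closed, the arm's end in the catch, against its stop; up to 1.4 open. Stays where it is left (0.03 N m friction). It opens clockwise and closes anticlockwise, seen from above.
- cup: Bystander: open steel cup, 68 mm diameter, 75 mm high; origin under its centre.
- jar: Bystander: closed amber glass jar with steel cap, 64 mm diameter, 100 mm high; origin under its centre.
- spatula: Bystander: spatula (wooden handle, steel blade), lying on the counter; origin under its middle, x along it.
- carton: Bystander: small cardboard carton 70 by 100 by 90 mm high; origin under its centre.
Things that resemble listed ones, but are neither listed nor needed, are in the scene too. What is shaped like the part that bears lid_center but blue is not meant.

How it is judged (in metres and radians):
On the way, in this order (a step that is already met when the one before it is completed fails the run):
1. the latch is swung closed and rests in its catch (value of joint latch below 0.08 rad), for 0.2 s.
2. the lid is seated in the bowl with its lugs down through the slots, the latch still closed (value of joint latch below 0.08 rad and z of lid_center in the frame of mouth below 0.0175 m and horizontal distance between lid_center and mouth below 0.006 m and angle between lid_center's own z axis and vertical below 0.12 rad and angle between the x axis of lid_center and the x axis of mouth, either way round below 0.25 rad), for 0.1 s.
At the end, for the whole second after the job is handed in: Latch closed (within 0.08 rad); lid seated level in the bowl (within 6 mm of its axis, tilt under 0.12 rad, lifted under 5.5 mm), turned clockwise 0.60 to 0.97 rad from entry with the drive ring pushed along (0.42 to 0.95 rad), at rest, and still gripped by the fingers (over 3 N) (value of joint latch below 0.08 rad and z of lid_center in the frame of mouth below 0.0175 m and horizontal distance between lid_center and mouth below 0.006 m and angle between lid_center's own z axis and vertical below 0.12 rad and angle between the x axis of lid_center and the x axis of mouth, either way round between 0.6 and 0.97 rad and value of joint drive_ring between 0.42 and 0.95 rad and velocity of joint drive_ring between -0.1 and 0.1 rad/s and contact force between the fingers and lid above 3 N); the arm keeps its last pose, push and grip.
It fails at once if the lid is turned on to the lock click (value of joint drive_ring above 1.2 rad).
It fails at once if the cup is displaced by more than 30 mm (distance of cup from where it was at the start of the episode above 0.03 m).
It fails at once if the jar is displaced by more than 30 mm (distance of jar from where it was at the start of the episode above 0.03 m).
It fails at once if the spatula is displaced by more than 30 mm (distance of spatula from where it was at the start of the episode above 0.03 m).
It fails at once if the carton is displaced by more than 30 mm (distance of carton from where it was at the start of the episode above 0.03 m).
It also fails if it takes over 59 s, if anything falls off the work surface, if the arm or the gripper's body presses on something with over 40 N, if the wrist force passes 120 N, or if a joint passes its speed limit or range.

## Robot

A 6-joint arm with a two-finger parallel gripper is mounted at the origin on the work surface. World frame = base frame: x ahead of the robot, y to its left, z up, the work surface at z = 0. Lengths are in m, angles in degrees, forces in N, time in s.
With the tool pointing down it reaches from about 0.25 to 0.725 m from the base axis. Payload 9.7 kg.
Tool frame: the origin (TCP) lies midway between the tips of the shut fingers; the grasp point (between the pads) lies 19 mm behind it; y points along the fingers, x is the direction in which the jaws open and shut, and the axes are right-handed (so a half turn about y gives the same grasp; the last joint's range is limited). The gripper opens to 85 mm and grips with 20 to 120 N. Pads are 22 mm wide; open, the fingers measure 114 mm over their backs; the gripper's body (76 mm by 85 mm) begins 54 mm behind the grasp point. The pads swing forward as they close: fully open they stand 13 mm farther back than shut.
Start: joints at [70.818, 4.979, 10.078, 95.1, 0, 90], TCP at [0.181, 0.519, 0.231] pointing down, gripper open.
Joint ranges: [-179.16, 179.16], [-48.56, 103.87], [-65.8, 70.77], [-126.05, 130.52], [-82.76, 87.17], [-180, 180]. Speed limits (degrees/s): [127.2, 127.2, 147.25, 180, 180, 180].

## Interface

Orientations are given as [roll, pitch, yaw] about the fixed x, y, z axes, in that order (R = Rz(yaw) Ry(pitch) Rx(roll)).
In Python, from workcell import get_obs, camera, job_done gives the robot as it stands.
- The arm moves only by the tool play_rows, never from a script. Its argument "moves" is a list of rows, each a list of 3 entries, a list of its own where there are three numbers: the turn, a rotation vector about the tool's x, y, z in degrees, then the shift along the tool's x, y, z in m, then the opening in per cent of the stroke, from 0 (shut) to 100 (fully open). A call has exactly 5 rows; each row is the pose to reach, as a shift and turn from the pose commanded when the call began, along the tool's axes at that moment; what a row does not reach only later rows make up. A row lasts 1/10 s, in which the tool goes at most 50 mm and 8.59 degrees, less where a joint would pass 70% of its speed; a pose out of reach is approached as far as the arm can. A call with a gripper value outside its range is refused whole. The fingers move at their own pace and stop on an object; "grip_force" is the grip in N (left out, the last holds). Time passes only in rows, so rows that repeat a pose let the fingers close, or fill a call up. It gives the time, the measured TCP pose, the force and the opening at its end, in the units of the state.
- get_obs(): the state, without advancing time (a new reading comes with each control period).
- camera(name): name is "scene" or "top" or "wrist"; returns a dict with "img" (420x560x3 uint8, red, green, blue), "fov_y" (degrees; the focal length in pixels is half the picture's height over the tangent of half this angle, whatever the lens; pixels are square), "cx", "cy" (the principal point, pixels), "world_from_camera" (4x4, takes a point from camera to world coordinates). Camera axes: x right, y up, looking along -z (the intrinsics and any distortion apply to the point x, -y, -z); pixel columns grow to the right and rows downward; lengths in m; the calibration is good to about 2 mm. A picture is of the moment at which its call begins. There is no depth.
- job_done(): hands the job in, once; it reports no verdict.
The state is a dict: "time": time; "q": joint angles; "qd": joint speeds; "joint_efforts": joint torques, N m; "ee_pos": TCP position; "tcp_rot": TCP orientation; "wrist_force": force on the tool from outside, world axes, zero at the start; "torque": the same for the moment, N m; "opening": finger opening in m.
Only numpy, scipy, OpenCV 4.12 (cv2) and the standard library are available. Lean on these libraries where they do the work, as an engineer would, in place of code of your own. Each camera call takes 0.05 s, during which the arm holds its last target.

## Working session

There is one attempt and no reset: what is moved stays moved. The work goes in short steps, Python scripts to look and compute and a tool call to move; the robot and the scene stay as the last step left them, time stands still between calls to the robot, and variables do not carry over. Pictures are saved under pics/ and viewed, and the job is handed in when it is done.

Besides the shell and the picture viewer there is one more tool, called after "Request:" in YAML: its name, and indented under it one key for each argument. play_rows: Moves the arm, as the interface text tells. Its arguments: {"type":"object","properties":{"moves":{"type":"array"},"grip_force":{"type":"number"}},"required":["moves"]}

```bash
ls; mkdir -p pics
cat > h.py <<'E'
import numpy as np, cv2
from workcell import get_obs, camera, job_done
E
python3 - <<'E'
from h import *
o=get_obs(); print(o)
for n in ["scene","top","wrist"]:
    c=camera(n); cv2.imwrite(f"pics/{n}0.png",c["img"][:,:,::-1]); np.savez(f"{n}0.npz",**c)
    print(n,{k:c[k] for k in c if k!="img"})
E
```

```text
pics
{'time': 0.0, 'q': array([ 7.08168684e+01,  5.01190592e+00,  1.00339697e+01,  9.50967698e+01,
       -2.07292344e-03,  9.00001748e+01]), 'qd': array([ 0.03964857, -0.04159503, -0.00501184, -0.05125919, -0.10108773,
       -0.03281196]), 'joint_efforts': array([-1.73858789e-03, -5.20389998e+01,  4.64803505e+01,  1.63810834e-02,
        8.68305756e-05, -3.62655442e-06]), 'ee_pos': array([0.18066431, 0.51925806, 0.23057097]), 'tcp_rot': array([-9.00020732e+01,  7.47060719e-02,  7.08166936e+01]), 'wrist_force': array([-0.0156336 ,  0.69765199, -0.23370645]), 'torque': array([ 0.00321017, -0.03116409,  0.03551518]), 'opening': 0.08558352287392455}
scene {'fov_y': 44.94328275573427, 'cx': 280.3554756304377, 'cy': 213.69128421501898, 'world_from_camera': array([[ 0.84050591, -0.39927935,  0.36623191,  1.01028943],
       [ 0.54178032,  0.62548176, -0.5614683 , -0.74277093],
       [-0.00488868,  0.67033467,  0.74204281,  1.07198408],
       [ 0.        ,  0.        ,  0.        ,  1.        ]])}
top {'fov_y': 45.78004270817624, 'cx': 276.8970097370336, 'cy': 214.65139531273198, 'world_from_camera': array([[-5.82225769e-03,  9.80033977e-01, -1.98744826e-01,
         2.31469299e-01],
       [-9.99980964e-01, -6.11213696e-03, -8.45078824e-04,
        -1.97941648e-02],
       [-2.04296156e-03,  1.98736122e-01,  9.80050907e-01,
         1.56417975e+00],
       [ 0.00000000e+00,  0.00000000e+00,  0.00000000e+00,
         1.00000000e+00]])}
wrist {'fov_y': 70.64330158586296, 'cx': 278.43719261111244, 'cy': 208.04273071605283, 'world_from_camera': array([[ 0.32847014, -0.9061588 , -0.26642747,  0.11275959],
       [ 0.94451345,  0.31474172,  0.09397864,  0.5425901 ],
       [-0.00130373, -0.28251351,  0.95926244,  0.37344551],
       [ 0.        ,  0.        ,  0.        ,  1.        ]])}
```

View pics/scene0.png

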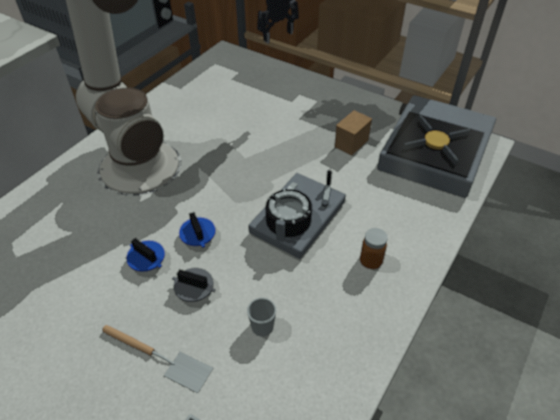

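View pics/top0.png

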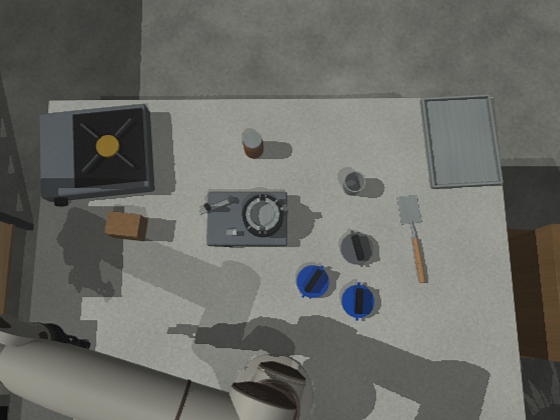

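View pics/wrist0.png

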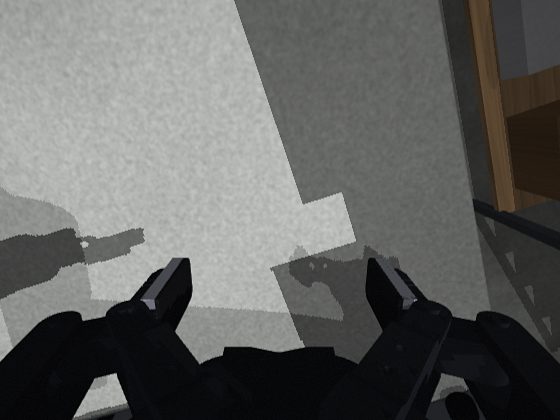

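```bash
cat >> h.py <<'E'
def ray(c,u,v):
    f=c["img"].shape[0]/2/np.tan(np.radians(float(c["fov_y"]))/2)
    d=np.array([(u-float(c["cx"]))/f,-(v-float(c["cy"]))/f,-1.0]); T=np.array(c["world_from_camera"])
    return T[:3,3],T[:3,:3]@d
def onz(c,u,v,z):
    o,d=ray(c,u,v); return o+d*(z-o[2])/d[2]
def proj(c,p):
    f=c["img"].shape[0]/2/np.tan(np.radians(float(c["fov_y"]))/2)
    T=np.array(c["world_from_camera"]); q=T[:3,:3].T@(np.asarray(p)-T[:3,3])
    return float(c["cx"])+f*q[0]/-q[2], float(c["cy"])-f*q[1]/-q[2]
def load(n): return dict(np.load(n))
def crop(c,name,x0,y0,w,h,s):
    im=c["img"][y0:y0+h,x0:x0+w,::-1]
    cv2.imwrite(name,cv2.resize(im,None,fx=s,fy=s,interpolation=cv2.INTER_CUBIC))
E
python3 - <<'E'
from h import *
t=load("top0.npz"); s=load("scene0.npz")
crop(t,"pics/tc1.png",195,180,110,75,7)
crop(t,"pics/tc2.png",290,220,100,75,7)
crop(s,"pics/sc1.png",235,160,130,100,6)
crop(s,"pics/sc2.png",120,200,130,100,6)
E
```

```text
(no output)
```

View pics/tc1.png

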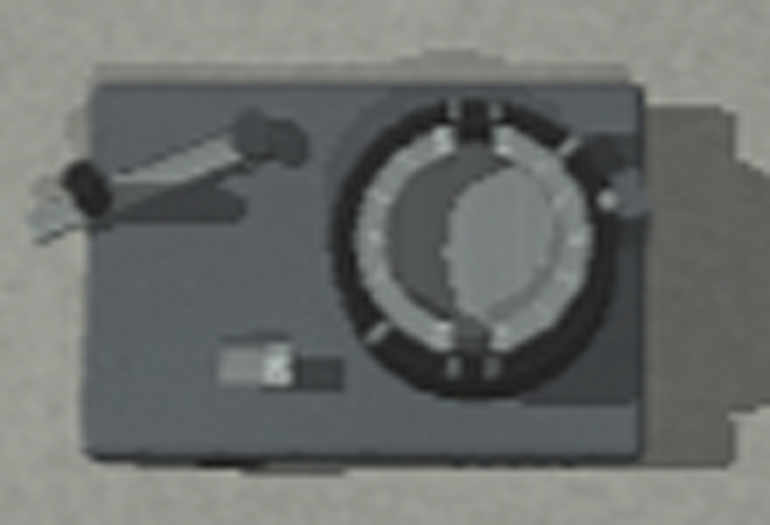

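View pics/sc1.png

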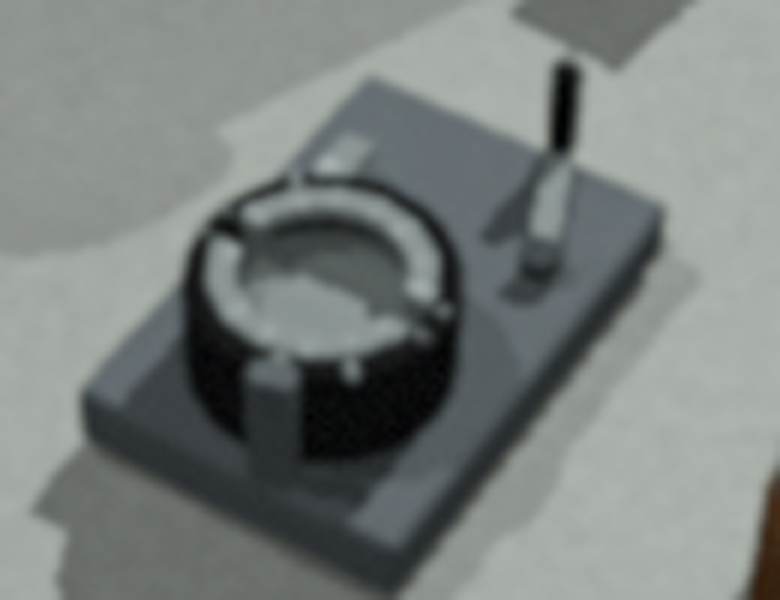

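View pics/tc2.png

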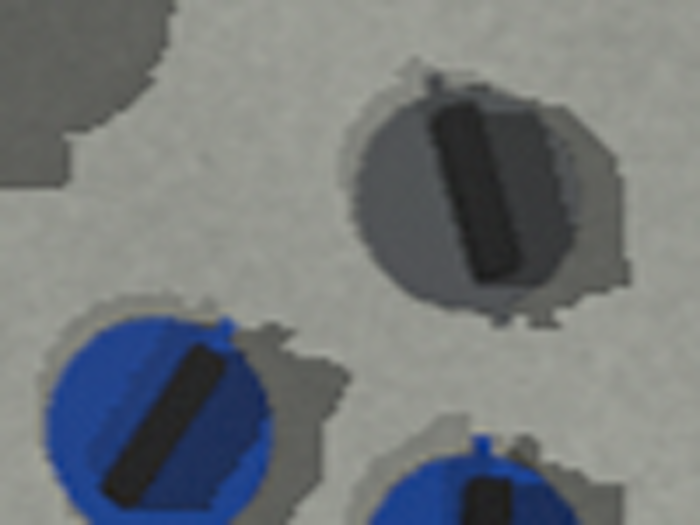

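View pics/sc2.png

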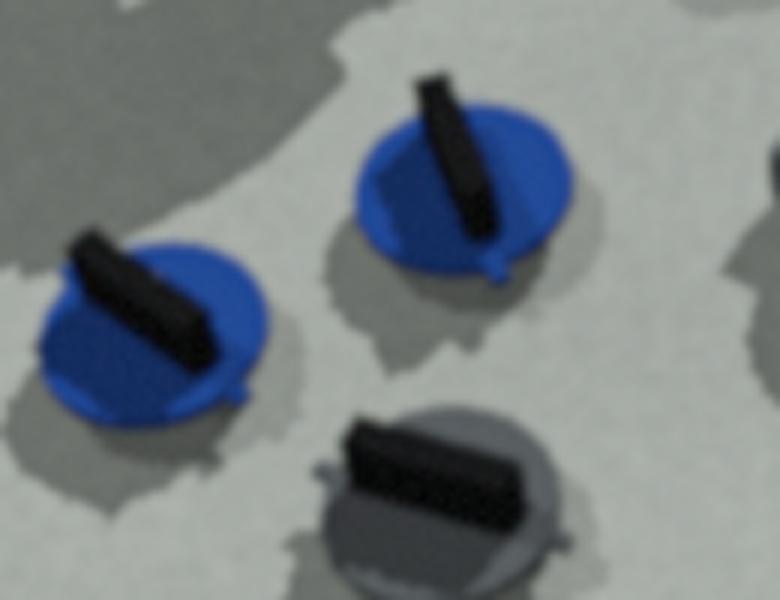

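```bash
cat >> h.py <<'E'
def cr(X,Y,x0,y0,s): return x0+(X+.5)/s-.5, y0+(Y+.5)/s-.5
E
python3 - <<'E'
from h import *
t=load("top0.npz"); s=load("scene0.npz")
T=lambda X,Y,z: onz(t,*cr(X,Y,195,180,7),z)[:2]*1000
S=lambda X,Y,z: onz(s,*cr(X,Y,235,160,6),z)[:2]*1000
print("mouth rib mids top",T(474,108,.105),T(473,367,.105), "half",T(570,145,.105),T(377,330,.105))
print("scene slots", S(437,318,.105), S(225,235,.105),"half",S(350,370,.105),S(296,180,.105))
print("peg top",T(85,180,.105),"scene",S(567,68,.105))
print("hinge", T(258,130,.06),S(543,255,.06)) 
print("plinth corners",[T(*p,.045) for p in [(97,88),(640,88),(637,458),(88,458)]])
print("plinth corners sc",[S(*p,.045) for p in [(372,80),(660,210),(400,550),(85,392)]])
T=lambda X,Y,z: onz(t,*cr(X,Y,290,220,7),z)[:2]*1000
S=lambda X,Y,z: onz(s,*cr(X,Y,120,200,6),z)[:2]*1000
print("lid tabs",T(435,82,.026),T(503,318,.026),"bar top", [T(*p,.064) for p in [(433,112),(475,102),(520,272),(478,285)]], np.mean([T(*p,.064) for p in [(433,112),(475,102),(520,272),(478,285)]],0))
print("lid tabs sc",S(325,472,.026),S(562,540,.026))
E
```

```text
mouth rib mids top [588.16185931  25.20501232] [475.03115103  25.62785984] half [571.52963485 -16.09198982] [491.23783283  66.48769709]
scene slots [589.60308778  29.56182477] [485.88184743  21.79246304] half [573.82609559 -15.6654458 ] [493.88648274  67.26668184]
peg top [557.41631187 192.2485873 ] scene [560.36616429 196.2077539 ]
hinge [589.72299488 122.47804063] [590.94696824 124.96578374]
plinth corners [array([613.14657622, 196.51387667]), array([611.60081336, -47.53566828]), array([444.05490484, -44.63144826]), array([445.53006483, 196.86318212])]
plinth corners sc [array([456.13895037, 195.67891243]), array([616.73740121, 192.76655266]), array([618.47263612, -45.65947409]), array([454.10921346, -45.16762927])]
lid tabs [ 488.75546976 -252.57720209] [ 382.97730797 -278.82268433] bar top [array([ 469.15722995, -245.4819783 ]), array([ 473.45529365, -263.94661152]), array([ 399.0445659 , -280.54733799]), array([ 393.53249508, -262.2040783 ])] [ 433.79739615 -263.04500153]
lid tabs sc [ 387.51660464 -276.69376703] [ 491.22326964 -250.15643882]
```

```bash
cat >> h.py <<'E'
from scipy.spatial.transform import Rotation as R
def plan(p=None,yaw=None,o=None):
    "target TCP pos (m), tool-x yaw deg, tool down -> turn, shift in current tool frame"
    o=o or get_obs(); Rc=R.from_euler('xyz',o['tcp_rot'],degrees=True)
    p=o['ee_pos'] if p is None else np.array(p)
    Rt=R.from_euler('xyz',[-90,0,yaw],degrees=True)
    tr=(Rc.inv()*Rt).as_rotvec(degrees=True); sh=Rc.inv().apply(p-o['ee_pos'])
    print('now',o['ee_pos'].round(4),o['tcp_rot'].round(2),'t',round(o['time'],2),'op',round(o['opening'],4),'q',o['q'].round(1))
    print('turn',tr.round(2),'shift',sh.round(4))
E
python3 - <<'E'
from h import *
plan([.559,.194,.18],24)
E
```

```text
now [0.1807 0.5193 0.2307] [-9.000e+01  6.000e-02  7.082e+01] t 0.15 op 0.0852 q [70.8  5.  10.  95.1  0.  90. ]
turn [ 2.000e-02  4.682e+01 -6.000e-02] shift [-0.1829  0.0509 -0.4642]
```

Request:
play_rows:
  moves:
    - [[0, 8, 0], [-0.018, 0.0, -0.046], 100]
    - [[0, 16, 0], [-0.036, 0.0, -0.092], 100]
    - [[0, 24, 0], [-0.054, 0.0, -0.138], 100]
    - [[0, 32, 0], [-0.072, 0.0, -0.184], 100]
    - [[0, 40, 0], [-0.09, 0.0, -0.23], 100]

```text
time: 0.65
ee_pos: [0.3695, 0.3574, 0.2312]
tcp_rot: [-90.0, -0.0, 30.5]
wrist_force: [0.6, 1.6, -0.4]
opening: 0.0857
```

Run:
```python
from h import *
plan([.559,.194,.18],24)
```

```text
now [0.3695 0.3574 0.2312] [-90.    -0.    30.51] t 0.65 op 0.0857 q [ 44.    0.    4.9  94.9   0.  103.5]
turn [-0.    6.51  0.  ] shift [ 0.0804  0.0512 -0.237 ]
```

Request:
play_rows:
  moves:
    - [[0, 2, 0], [0.016, 0.01, -0.046], 100]
    - [[0, 4, 0], [0.032, 0.02, -0.092], 100]
    - [[0, 6, 0], [0.048, 0.03, -0.138], 100]
    - [[0, 6.5, 0], [0.064, 0.04, -0.184], 100]
    - [[0, 6.5, 0], [0.08, 0.051, -0.23], 100]

```text
time: 1.15
ee_pos: [0.5562, 0.2007, 0.1798]
tcp_rot: [-90.0, -0.0, 24.3]
wrist_force: [-0.0, 1.1, 0.5]
opening: 0.0854
```

Run:
```python
from h import *
plan([.559,.194,.18],24)
c=camera("wrist"); np.savez("w1.npz",**c); cv2.imwrite("pics/w1.png",c["img"][:,:,::-1])
for p in [(.559,.194,.105),(.532,.025,.105),(.59,.1235,.06),(.589,.025,.105)]: print(proj(c,p))
```

```text
now [0.5562 0.2007 0.1798] [-9.000e+01 -1.000e-02  2.429e+01] t 1.15 op 0.0854 q [19.8  9.9  9.8 89.9  0.  85.5]
turn [-0.    0.29  0.01] shift [-0.0002 -0.0002 -0.0072]
(np.float64(278.5647582693032), np.float64(226.0196705423666))
(np.float64(175.71659919724686), np.float64(373.11317344293997))
(np.float64(277.77069823745387), np.float64(283.3373125601976))
(np.float64(233.56058216492397), np.float64(393.15301289546306))
```

View pics/w1.png

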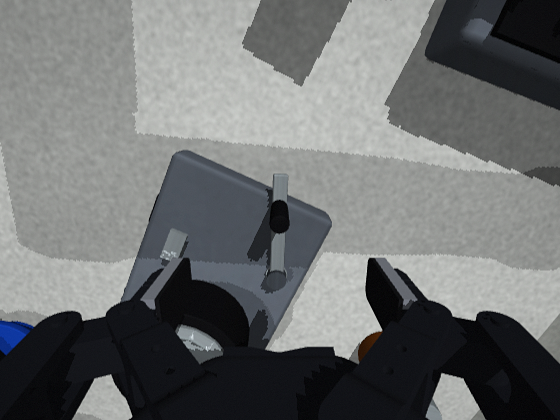

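Run:
```python
from h import *
c=load("w1.npz"); crop(c,"pics/w1c.png",130,150,210,220,3)
T=c["world_from_camera"]; print(T[:3,3], proj(c,T[:3,3]*[1,1,0]))
```

```text
[0.52648183 0.26564035 0.32261974] (np.float64(278.34730251823294), np.float64(120.79299996073723))
```

View pics/w1c.png

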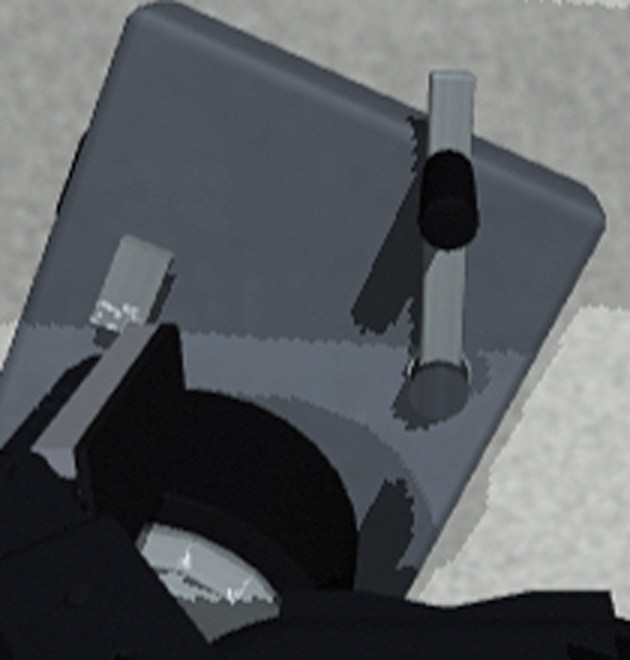

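Run:
```python
from h import *
c=load("w1.npz")
p=onz(c,279.5,223.8,.105); h=onz(c,276.8,279.3,.058); k=onz(c,130+43,150+88,.067)
print("peg",p,"hinge",h,k)
d=p-h; print(np.hypot(*d[:2]), np.degrees(np.arctan2(d[1],-d[0])))
plan([p[0],p[1],.072],24)
```

```text
peg [0.55890891 0.19596893 0.105     ] hinge [0.58772525 0.12617194 0.058     ] [0.48036741 0.13051474 0.067     ]
0.07551159579660012 67.56625917300684
now [0.5599 0.1962 0.1767] [-90.13   0.11  24.1 ] t 1.2 op 0.0851 q [19.4 10.3  9.9 89.7 -0.1 85.3]
turn [ 0.13  0.1  -0.11] shift [-0.0008  0.1047  0.0004]
```

Request:
play_rows:
  moves:
    - [[0, 0, 0], [-0.001, 0.035, 0], 60]
    - [[0, 0, 0], [-0.001, 0.07, 0], 45]
    - [[0, 0, 0], [-0.001, 0.104, 0], 40]
    - [[0, 0, 0], [-0.001, 0.104, 0], 20]
    - [[0, 0, 0], [-0.001, 0.104, 0], 8]
  grip_force: 20

```text
time: 1.7
ee_pos: [0.5536, 0.2017, 0.0764]
tcp_rot: [-90.0, 0.1, 24.3]
wrist_force: [1.9, -3.2, -25.7]
opening: 0.0152
```

Request:
play_rows:
  moves:
    - [[0, 0, 0], [0, 0, 0], 8]
    - [[0, 0, 0], [0, 0, 0], 8]
    - [[0, 0, 0], [0, 0, 0], 8]
    - [[0, 0, 0], [0, 0, 0], 8]
    - [[0, 0, 0], [0, 0, 0], 8]

```text
time: 2.2
ee_pos: [0.5538, 0.2019, 0.0762]
tcp_rot: [-90.0, 0.0, 24.3]
wrist_force: [-0.9, -2.0, -16.9]
opening: 0.0155
```

Run:
```python
from h import *
o=get_obs(); print(o['wrist_force'],o['torque'])
h=np.array([.589,.1245]); p=o['ee_pos'][:2]; d=p-h; r=np.hypot(*d); th=np.degrees(np.arctan2(d[1],-d[0])); print(r,th)
for f in [.8,.6,.4,.2,0]:
    a=np.radians(th*f); plan([h[0]-.075*np.cos(a),h[1]+.075*np.sin(a),.072],90-th*f,o)
```

```text
[ -0.91638236  -1.95468619 -16.85277478] [-0.13261593  0.2644772  -0.09454469]
0.08501810385917534 65.53407135003332
now [0.5538 0.2019 0.0762] [-9.000e+01  3.000e-02  2.432e+01] t 2.2 op 0.0155 q [20.  10.2 -1.3 78.5  0.  85.7]
turn [-1.000e-02 -1.325e+01 -3.000e-02] shift [-0.017   0.0042 -0.012 ]
now [0.5538 0.2019 0.0762] [-9.000e+01  3.000e-02  2.432e+01] t 2.2 op 0.0155 q [20.  10.2 -1.3 78.5  0.  85.7]
turn [-1.000e-02 -2.636e+01 -3.000e-02] shift [-0.0331  0.0042 -0.0178]
now [0.5538 0.2019 0.0762] [-9.000e+01  3.000e-02  2.432e+01] t 2.2 op 0.0155 q [20.  10.2 -1.3 78.5  0.  85.7]
turn [-1.000e-02 -3.947e+01 -3.000e-02] shift [-0.0475  0.0042 -0.0271]
now [0.5538 0.2019 0.0762] [-9.000e+01  3.000e-02  2.432e+01] t 2.2 op 0.0155 q [20.  10.2 -1.3 78.5  0.  85.7]
turn [-2.000e-02 -5.258e+01 -3.000e-02] shift [-0.0593  0.0042 -0.0394]
now [0.5538 0.2019 0.0762] [-9.000e+01  3.000e-02  2.432e+01] t 2.2 op 0.0155 q [20.  10.2 -1.3 78.5  0.  85.7]
turn [-2.000e-02 -6.568e+01 -3.000e-02] shift [-0.0681  0.0042 -0.0541]
```

Request:
play_rows:
  moves:
    - [[0, 0, 0], [0, 0, 0], 35]
    - [[0, 0, 0], [0, 0, 0], 35]
    - [[0, 0, 0], [0, 0, -0.009], 35]
    - [[0, 0, 0], [0, 0, -0.009], 35]
    - [[0, 0, 0], [0, 0, -0.009], 10]

```text
time: 2.7
ee_pos: [0.5582, 0.1935, 0.0769]
tcp_rot: [-90.0, -0.1, 24.3]
wrist_force: [-1.9, -0.7, 1.6]
opening: 0.0165
```

Request:
play_rows:
  moves:
    - [[0, 0, 0], [0, 0, 0], 10]
    - [[0, 0, 0], [0, 0, 0], 10]
    - [[0, 0, 0], [0, 0, 0], 10]
    - [[0, 0, 0], [0, 0, 0], 10]
    - [[0, 0, 0], [0, 0, 0], 10]

```text
time: 3.2
ee_pos: [0.5581, 0.1936, 0.0768]
tcp_rot: [-90.0, -0.1, 24.3]
wrist_force: [2.1, -3.6, 5.8]
opening: 0.0151
```

Run:
```python
from h import *
o=get_obs(); print(o['wrist_force'],o['torque'])
h=np.array([.589,.1245]); p=o['ee_pos'][:2]; d=p-h; r=np.hypot(*d); th=np.degrees(np.arctan2(d[1],-d[0])); print(r,th)
for f in [.8,.6,.4,.2,0]:
    a=np.radians(th*f); plan([h[0]-.075*np.cos(a),h[1]+.075*np.sin(a),.076],90-th*f,o)
```

```text
[ 2.13029296 -3.64154815  5.81945782] [-0.64356722 -0.1930951  -0.01545824]
0.07567233969302002 65.93406288716864
now [0.5581 0.1936 0.0768] [-9.004e+01 -6.000e-02  2.431e+01] t 3.2 op 0.0151 q [19.1 10.2 -1.2 78.5 -0.  84.8]
turn [  0.05 -12.95   0.05] shift [-0.0171  0.0008 -0.0026]
now [0.5581 0.1936 0.0768] [-9.004e+01 -6.000e-02  2.431e+01] t 3.2 op 0.0151 q [19.1 10.2 -1.2 78.5 -0.  84.8]
turn [  0.06 -26.13   0.05] shift [-0.0334  0.0008 -0.0083]
now [0.5581 0.1936 0.0768] [-9.004e+01 -6.000e-02  2.431e+01] t 3.2 op 0.0151 q [19.1 10.2 -1.2 78.5 -0.  84.8]
turn [  0.06 -39.32   0.04] shift [-0.0478  0.0008 -0.0176]
now [0.5581 0.1936 0.0768] [-9.004e+01 -6.000e-02  2.431e+01] t 3.2 op 0.0151 q [19.1 10.2 -1.2 78.5 -0.  84.8]
turn [ 7.000e-02 -5.251e+01  4.000e-02] shift [-0.0598  0.0008 -0.03  ]
now [0.5581 0.1936 0.0768] [-9.004e+01 -6.000e-02  2.431e+01] t 3.2 op 0.0151 q [19.1 10.2 -1.2 78.5 -0.  84.8]
turn [ 7.000e-02 -6.569e+01  3.000e-02] shift [-0.0687  0.0008 -0.0448]
```

Request:
play_rows:
  moves:
    - [[0, -6.6, 0], [-0.0087, 0, -0.0006], 10]
    - [[0, -13, 0], [-0.0171, 0, -0.0026], 10]
    - [[0, -19.6, 0], [-0.0254, 0, -0.005], 10]
    - [[0, -26, 0], [-0.0334, 0, -0.0083], 10]
    - [[0, -33, 0], [-0.041, 0, -0.0126], 10]

```text
time: 3.7
ee_pos: [0.5255, 0.166, 0.0768]
tcp_rot: [-90.0, -0.1, 57.6]
wrist_force: [2.1, 0.3, 5.7]
opening: 0.0154
```

Run:
```python
from h import *
o=get_obs(); print(o['wrist_force'],o['torque'])
h=np.array([.589,.1245]); p=o['ee_pos'][:2]; d=p-h; r=np.hypot(*d); th=np.degrees(np.arctan2(d[1],-d[0])); print(r,th)
for f in [.8,.6,.4,.2,0,-.05]:
    a=np.radians(th*f); plan([h[0]-.075*np.cos(a),h[1]+.075*np.sin(a),.076],90-th*f,o)
```

```text
[2.07991117 0.29861461 5.71194695] [ 0.07864772 -0.30169708  0.05189439]
0.07583860125031376 33.136137250621175
now [0.5255 0.166  0.0768] [-90.    -0.1   57.63] t 3.7 op 0.0154 q [17.5  4.9 -7.1 77.9  0.1 49.9]
turn [ 0.   -5.86  0.1 ] shift [-0.0087  0.0008 -0.0012]
now [0.5255 0.166  0.0768] [-90.    -0.1   57.63] t 3.7 op 0.0154 q [17.5  4.9 -7.1 77.9  0.1 49.9]
turn [ 1.000e-02 -1.248e+01  1.000e-01] shift [-0.0172  0.0008 -0.0026]
now [0.5255 0.166  0.0768] [-90.    -0.1   57.63] t 3.7 op 0.0154 q [17.5  4.9 -7.1 77.9  0.1 49.9]
turn [  0.02 -19.11   0.1 ] shift [-0.0256  0.0008 -0.005 ]
now [0.5255 0.166  0.0768] [-90.    -0.1   57.63] t 3.7 op 0.0154 q [17.5  4.9 -7.1 77.9  0.1 49.9]
turn [ 2.000e-02 -2.574e+01  1.000e-01] shift [-0.0336  0.0008 -0.0083]
now [0.5255 0.166  0.0768] [-90.    -0.1   57.63] t 3.7 op 0.0154 q [17.5  4.9 -7.1 77.9  0.1 49.9]
turn [ 3.000e-02 -3.237e+01  1.000e-01] shift [-0.0412  0.0008 -0.0125]
now [0.5255 0.166  0.0768] [-90.    -0.1   57.63] t 3.7 op 0.0154 q [17.5  4.9 -7.1 77.9  0.1 49.9]
turn [ 3.000e-02 -3.402e+01  1.000e-01] shift [-0.043   0.0008 -0.0137]
```

Request:
play_rows:
  moves:
    - [[0, -6, 0], [-0.0087, 0, -0.0012], 10]
    - [[0, -12.5, 0], [-0.0172, 0, -0.0026], 10]
    - [[0, -19, 0], [-0.0256, 0, -0.005], 10]
    - [[0, -25.5, 0], [-0.0336, 0, -0.0083], 10]
    - [[0, -32, 0], [-0.0412, 0, -0.0125], 10]

```text
time: 4.2
ee_pos: [0.5136, 0.1255, 0.0769]
tcp_rot: [-90.0, -0.2, 89.7]
wrist_force: [-0.1, 42.9, 4.4]
opening: 0.0151
```

Request:
play_rows:
  moves:
    - [[0, 0, 0], [-0.001, 0, 0], 10]
    - [[0, 0, 0], [-0.002, 0, 0], 10]
    - [[0, 0, 0], [-0.003, 0, 0], 10]
    - [[0, 0, 0], [-0.003, 0, 0], 10]
    - [[0, 0, 0], [-0.003, 0, 0], 10]

```text
time: 4.7
ee_pos: [0.5137, 0.126, 0.0769]
tcp_rot: [-90.0, -0.6, 89.5]
wrist_force: [-3.1, 28.1, 3.2]
opening: 0.0157
```

Run:
```python
from h import *
plan(None,90)
c=camera("top"); np.savez("t2.npz",**c); crop(c,"pics/t2.png",195,180,110,75,7)
c=camera("scene"); np.savez("s2.npz",**c); crop(c,"pics/s2.png",235,130,130,100,6)
```

```text
now [0.5137 0.126  0.0769] [-90.    -0.59  89.55] t 4.7 op 0.0157 q [ 13.5   1.8 -10.4  77.7   0.6  13.9]
turn [ 0.01 -0.45  0.59] shift [0. 0. 0.]
```

View pics/s2.png

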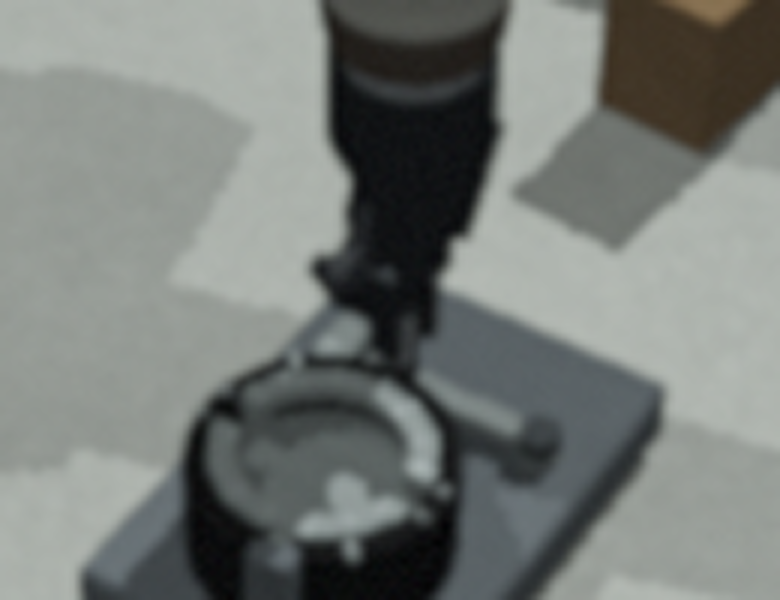

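Request:
play_rows:
  moves:
    - [[0, 0, 0], [0, 0, 0], 35]
    - [[0, 0, 0], [0, 0, 0], 35]
    - [[0, 0, 0], [0.002, 0, 0], 40]
    - [[0, 0, 0], [0.002, -0.03, 0], 40]
    - [[0, 0, 0], [0.002, -0.08, 0], 60]

```text
time: 5.3
ee_pos: [0.512, 0.1224, 0.1539]
tcp_rot: [-89.6, 0.1, 89.3]
wrist_force: [1.1, 0.6, 0.9]
opening: 0.0474
```

Request:
play_rows:
  moves:
    - [[0, 0, 0], [0, -0.05, 0.04], 80]
    - [[0, 0, 0], [0, -0.1, 0.08], 100]
    - [[0, 0, 0], [0, -0.12, 0.12], 100]
    - [[0, 0, 0], [0, -0.12, 0.12], 100]
    - [[0, 0, 0], [0, -0.12, 0.12], 100]

```text
time: 5.8
ee_pos: [0.3929, 0.1244, 0.2791]
tcp_rot: [-90.3, -0.1, 89.3]
wrist_force: [0.7, 0.7, -0.1]
opening: 0.0852
```

Run:
```python
from h import *
plan(None,90)
c=camera("wrist"); np.savez("w3.npz",**c); cv2.imwrite("pics/w3.png",c["img"][:,:,::-1])
plan(None,90)
c=camera("top"); np.savez("t3.npz",**c); crop(c,"pics/t3.png",195,180,110,75,7)
```

```text
now [0.3929 0.1244 0.2791] [-9.025e+01 -8.000e-02  8.934e+01] t 5.8 op 0.0852 q [ 17.6 -12.5  -1.1 101.2   0.   18.2]
turn [ 0.25 -0.66  0.08] shift [0. 0. 0.]
now [0.3938 0.1244 0.2773] [-9.015e+01 -5.000e-02  8.933e+01] t 5.85 op 0.0856 q [ 17.5 -12.4  -1.2 101.1  -0.   18.2]
turn [ 0.15 -0.67  0.04] shift [0. 0. 0.]
```

View pics/w3.png

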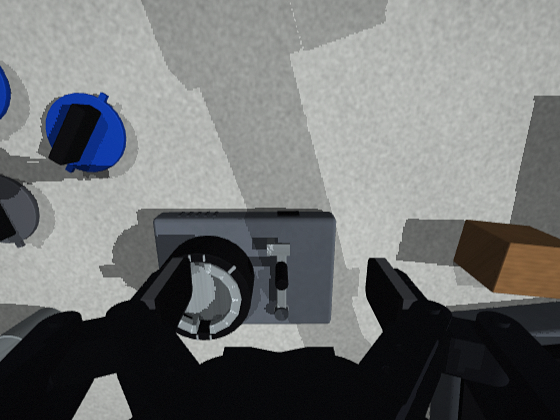

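View pics/t3.png

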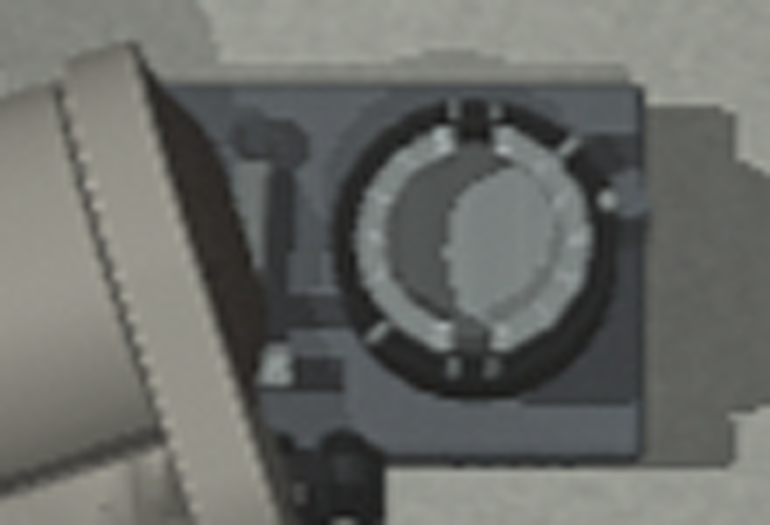

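Run:
```python
from h import *
plan([.515,.025,.20],90)
```

```text
now [0.3942 0.1244 0.2761] [-9.005e+01 -1.000e-02  8.932e+01] t 5.9 op 0.0851 q [ 17.5 -12.3  -1.2 101.   -0.   18.2]
turn [ 0.05 -0.68  0.01] shift [-0.0979  0.0762 -0.122 ]
```

Request:
play_rows:
  moves:
    - [[0, -0.7, 0], [-0.03, 0.02, -0.035], 100]
    - [[0, -0.7, 0], [-0.06, 0.045, -0.07], 100]
    - [[0, -0.7, 0], [-0.09, 0.07, -0.11], 100]
    - [[0, -0.7, 0], [-0.098, 0.076, -0.122], 100]
    - [[0, -0.7, 0], [-0.098, 0.076, -0.122], 100]

```text
time: 6.4
ee_pos: [0.5157, 0.0227, 0.1954]
tcp_rot: [-89.6, 0.0, 89.8]
wrist_force: [-1.1, 0.5, 0.3]
opening: 0.0853
```

Request:
play_rows:
  moves:
    - [[0, 0, 0], [0, 0, 0], 100]
    - [[0, 0, 0], [0, 0, 0], 100]
    - [[0, 0, 0], [0, 0, 0], 100]
    - [[0, 0, 0], [0, 0, 0], 100]
    - [[0, 0, 0], [0, 0, 0], 100]

```text
time: 6.9
ee_pos: [0.5146, 0.0253, 0.2008]
tcp_rot: [-90.1, -0.0, 90.1]
wrist_force: [0.3, 0.1, -0.2]
opening: 0.0857
```

Run:
```python
from h import *
plan(None,90)
c=camera("wrist"); np.savez("w4.npz",**c); crop(c,"pics/w4.png",160,120,240,200,3)
c=camera("top"); np.savez("t4.npz",**c); crop(c,"pics/t4.png",195,180,110,75,7)
```

```text
now [0.5146 0.0253 0.2008] [-90.06  -0.    90.06] t 6.9 op 0.0857 q [ 2.8 -0.4  1.1 91.5  0.   2.8]
turn [0.06 0.06 0.  ] shift [0. 0. 0.]
```

View pics/w4.png

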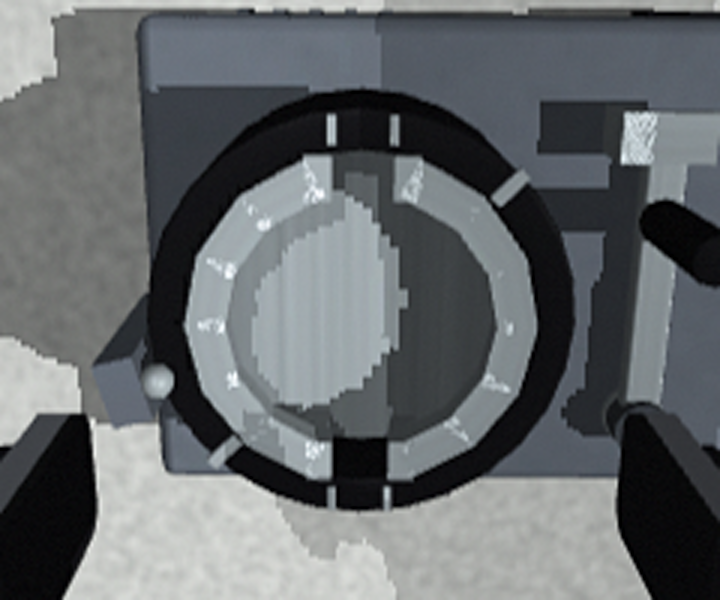

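Run:
```python
from h import *
c=load("w4.npz")
W=lambda X,Y,z=.105: onz(c,*cr(X,Y,160,120,3),z)[:2]*1000
a=(W(332,130)+W(394,130))/2; b=(W(332,497)+W(387,498))/2; h=W(511,188); k=W(224,453)
print(a,b,h,k,(a+b)/2,(h+k)/2, np.hypot(*(a-b)),np.hypot(*(h-k)))
print("yaw (lower is -x in image? )",np.degrees(np.arctan2(*(b-a)[::-1])),np.degrees(np.arctan2(*(k-h)[::-1])))
# ring inner edge fit & outer rim from mask
im=c["img"]; g=cv2.cvtColor(im,cv2.COLOR_RGB2GRAY)
m=((g<32)).astype(np.uint8); m[:,:200]*=1
cs,_=cv2.findContours(m[145:300,205:360].copy(),cv2.RETR_EXTERNAL,cv2.CHAIN_APPROX_NONE)
cc=max(cs,key=cv2.contourArea)
pts=cc[:,0,:]+[205,145]; P=np.array([onz(c,u,v,.103)[:2]*1000 for u,v in pts])
A=np.c_[2*P,np.ones(len(P))]; 
for _ in range(4):
    s=np.linalg.lstsq(A,(P**2).sum(1),rcond=None)[0]; r=np.sqrt(s[2]+s[0]**2+s[1]**2); e=np.abs(np.hypot(*(P-s[:2]).T)-r)
    P=P[e<max(1.5,np.median(e)*2)]; A=np.c_[2*P,np.ones(len(P))]
print(s[:2],r,len(P))
plan([.42,-.264,.22],104)
```

```text
[475.22022805  26.61105645] [586.4127006   25.91364231] [490.96174972  67.03261103] [571.45614817 -14.5551855 ] [530.81646432  26.26234938] [531.20894895  26.23871276] 111.19465966878407 114.61202696490028
yaw (lower is -x in image? ) -0.35936212142461366 -45.386508493983236
[526.50458969  23.17390178] 54.588709189330174 396
now [0.5146 0.0252 0.2006] [-90.04  -0.    90.04] t 7.0 op 0.0856 q [ 2.8 -0.4  1.1 91.5 -0.   2.8]
turn [  0.04 -13.96  -0.  ] shift [-0.2891 -0.0194  0.0948]
```

Request:
play_rows:
  moves:
    - [[0, -3, 0], [-0.045, -0.02, 0.015], 100]
    - [[0, -6, 0], [-0.09, -0.02, 0.03], 100]
    - [[0, -9, 0], [-0.135, -0.02, 0.045], 100]
    - [[0, -12, 0], [-0.18, -0.02, 0.06], 100]
    - [[0, -14, 0], [-0.225, -0.02, 0.075], 100]

```text
time: 7.5
ee_pos: [0.4388, -0.2016, 0.2206]
tcp_rot: [-90.0, 0.0, 104.2]
wrist_force: [1.7, 0.2, 0.1]
opening: 0.0855
```

Request:
play_rows:
  moves:
    - [[0, 0, 0], [-0.033, 0, 0], 100]
    - [[0, 0, 0], [-0.067, 0, 0], 100]
    - [[0, 0, 0], [-0.067, 0, 0], 100]
    - [[0, 0, 0], [-0.067, 0, 0], 100]
    - [[0, 0, 0], [-0.067, 0, 0], 100]

```text
time: 8.0
ee_pos: [0.4558, -0.2644, 0.2204]
tcp_rot: [-90.0, -0.0, 104.0]
wrist_force: [0.5, -1.1, 0.9]
opening: 0.0859
```

Run:
```python
from h import *
plan([.436,-.264,.22],104)
```

```text
now [ 0.4558 -0.2644  0.2204] [-9.0000e+01 -1.0000e-02  1.0404e+02] t 8.0 op 0.0859 q [-30.1   1.6   5.3  93.7   0.  -44.2]
turn [0.   0.04 0.01] shift [0.0052 0.0004 0.0191]
```

Request:
play_rows:
  moves:
    - [[0, 0, 0], [0.0, 0.02, 0.012], 100]
    - [[0, 0, 0], [0.005, 0.04, 0.025], 100]
    - [[0, 0, 0], [0.005, 0.06, 0.03], 100]
    - [[0, 0, 0], [0.005, 0.06, 0.03], 100]
    - [[0, 0, 0], [0.005, 0.06, 0.03], 100]

```text
time: 8.5
ee_pos: [0.4258, -0.2668, 0.1611]
tcp_rot: [-90.0, 0.0, 104.1]
wrist_force: [0.1, -0.1, 0.5]
opening: 0.0856
```

Run:
```python
from h import *
plan([.436,-.264,.22],104)
c=camera("wrist"); np.savez("w5.npz",**c); crop(c,"pics/w5.png",160,120,240,200,3)
```

```text
now [ 0.4258 -0.2668  0.1611] [-9.0030e+01  2.0000e-02  1.0407e+02] t 8.5 op 0.0856 q [-32.1  -2.4  -5.2  87.2   0.  -46.1]
turn [ 0.03  0.07 -0.02] shift [ 0.0002 -0.0589 -0.0106]
```

View pics/w5.png

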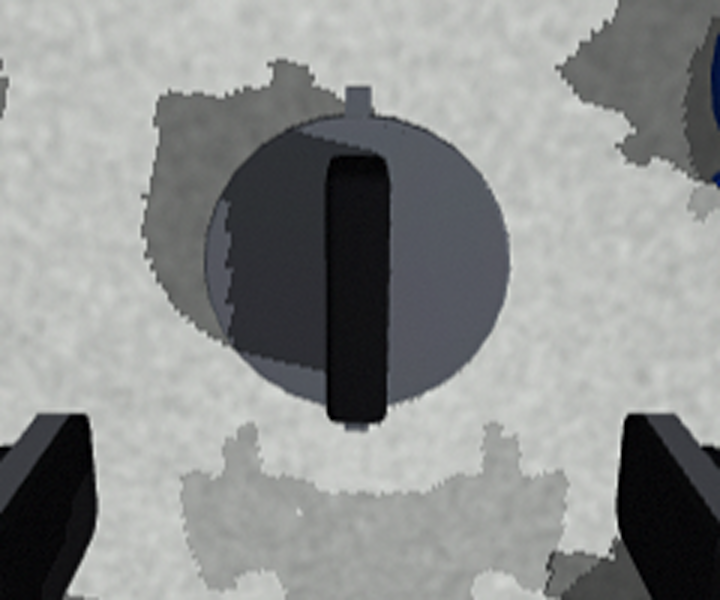

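Run:
```python
from h import *
c=load("w5.npz")
W=lambda X,Y,z: onz(c,*cr(X,Y,160,120,3),z)[:2]*1000
a=W(358.5,87,.028); b=W(357,431.5,.028)
print("tabs",a,b,np.hypot(*(a-b)),(a+b)/2,np.degrees(np.arctan2(*(b-a)[::-1])))
P=np.array([W(*p,.028) for p in [(205,260),(510,260),(230,345),(500,205),(250,360),(470,365),(440,390),(500,310),(300,130),(420,130),(460,155),(250,165)]])
A=np.c_[2*P,np.ones(len(P))]; s=np.linalg.lstsq(A,(P**2).sum(1),rcond=None)[0]; print("disc",s[:2],np.sqrt(s[2]+s[0]**2+s[1]**2))
p=[W(*q,.064) for q in [(328,420),(386,420)]]; print("bar bottom end",p,np.hypot(*(p[0]-p[1])),np.degrees(np.arctan2(*(p[1]-p[0])[::-1])))
q=(W(328,420,.064)+W(386,420,.064))/2; print(q, q-38*np.array([np.cos(np.radians(14)),np.sin(np.radians(14))]))
```

```text
tabs [ 379.71277883 -278.17491869] [ 492.44073475 -250.35337597] 116.11042280961333 [ 436.07675679 -264.26414733] 13.863688233052532
disc [ 436.66934952 -263.66367164] 49.22132536786841
bar bottom end [array([ 473.07205998, -264.08385315]), array([ 468.88402712, -247.40487496])] 17.196741921031425 104.09535684039689
[ 470.97804355 -255.74436406] [ 434.10680595 -264.93739609]
```

Run:
```python
from h import *
plan([.4362,-.2641,.034],104)
```

```text
now [ 0.4262 -0.2671  0.1616] [-9.0060e+01  6.0000e-02  1.0407e+02] t 8.55 op 0.0853 q [-32.1  -2.4  -5.2  87.2   0.  -46.1]
turn [ 0.06  0.07 -0.06] shift [ 0.0006  0.1276 -0.0103]
```

Request:
play_rows:
  moves:
    - [[0, 0, 0], [0, 0.02, -0.011], 80]
    - [[0, 0, 0], [0, 0.055, -0.011], 70]
    - [[0, 0, 0], [0, 0.09, -0.011], 60]
    - [[0, 0, 0], [0, 0.115, -0.011], 60]
    - [[0, 0, 0], [0, 0.127, -0.011], 60]

```text
time: 9.05
ee_pos: [0.4362, -0.2643, 0.0321]
tcp_rot: [-89.9, -0.1, 104.1]
wrist_force: [-0.1, -0.1, 0.9]
opening: 0.0514
```

Request:
play_rows:
  moves:
    - [[0, 0, 0], [0, 0, 0], 50]
    - [[0, 0, 0], [0, 0, 0], 40]
    - [[0, 0, 0], [0, 0, 0], 10]
    - [[0, 0, 0], [0, 0, 0], 5]
    - [[0, 0, 0], [0, 0, 0], 5]
  grip_force: 40

```text
time: 9.55
ee_pos: [0.4373, -0.2654, 0.0352]
tcp_rot: [-90.1, 0.1, 104.0]
wrist_force: [0.3, 0.2, 6.1]
opening: 0.0172
```

Request:
play_rows:
  moves:
    - [[0, 0, 0], [0, 0, 0], 5]
    - [[0, 0, 0], [0, 0, 0], 5]
    - [[0, 0, 0], [0, 0, 0], 5]
    - [[0, 0, 0], [0, 0, 0], 5]
    - [[0, 0, 0], [0, 0, 0], 5]
  grip_force: 60

```text
time: 10.05
ee_pos: [0.4374, -0.2655, 0.0353]
tcp_rot: [-90.1, 0.1, 104.0]
wrist_force: [0.3, -0.1, 6.2]
opening: 0.0173
```

Run:
```python
from h import *
plan([.4362,-.2641,.034],104)
c=camera("wrist"); np.savez("w6.npz",**c); cv2.imwrite("pics/w6.png",c["img"][:,:,::-1])
plan([.4362,-.2641,.034],104)
```

```text
now [ 0.4374 -0.2655  0.0353] [-90.14   0.13 104.02] t 10.05 op 0.0173 q [-31.3   0.4 -16.4  73.    0.  -45.3]
turn [ 0.14  0.02 -0.13] shift [0.0016 0.0013 0.0008]
now [ 0.4374 -0.2655  0.0353] [-90.14   0.13 104.02] t 10.1 op 0.0167 q [-31.3   0.4 -16.4  73.    0.  -45.3]
turn [ 0.14  0.02 -0.13] shift [0.0016 0.0013 0.0008]
```

View pics/w6.png

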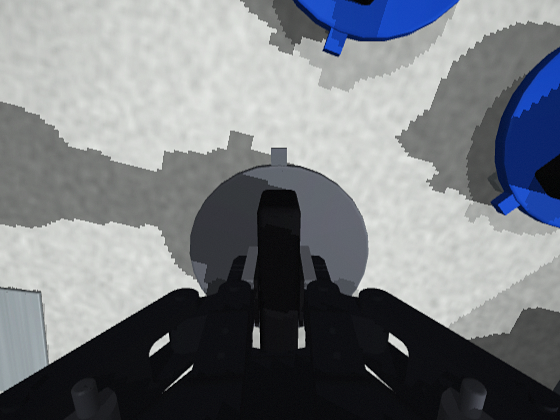

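Request:
play_rows:
  moves:
    - [[0, 0, 0], [0, -0.015, 0], 5]
    - [[0, 0, 0], [0, -0.045, 0], 5]
    - [[0, 0, 0], [0, -0.085, 0], 5]
    - [[0, 0, 0], [0, -0.125, 0], 5]
    - [[0, 0, 0], [0, -0.16, 0], 5]

```text
time: 10.6
ee_pos: [0.4362, -0.2648, 0.1967]
tcp_rot: [-90.1, 0.1, 104.0]
wrist_force: [0.6, -1.0, -1.5]
opening: 0.0169
```

Run:
```python
from h import *
plan([.532,.026,.195],89.6)
print(get_obs()['wrist_force'])
```

```text
now [ 0.4362 -0.2648  0.1967] [-9.0070e+01  8.0000e-02  1.0401e+02] t 10.6 op 0.0169 q [-31.3  -1.2  -0.1  91.   -0.  -45.3]
turn [ 0.08 14.41 -0.07] shift [ 0.259   0.0016 -0.1634]
[ 0.61652578 -0.96589876 -1.49677574]
```

Request:
play_rows:
  moves:
    - [[0, 2, 0], [0.03, 0, -0.019], 5]
    - [[0, 4, 0], [0.065, 0, -0.041], 5]
    - [[0, 7, 0], [0.1, 0, -0.063], 5]
    - [[0, 10, 0], [0.135, 0, -0.085], 5]
    - [[0, 12, 0], [0.17, 0, -0.107], 5]

```text
time: 11.1
ee_pos: [0.4991, -0.0725, 0.1947]
tcp_rot: [-90.1, 0.0, 91.9]
wrist_force: [0.6, -0.9, -2.1]
opening: 0.0169
```

Run:
```python
from h import *
plan([.532,.026,.195],89.6)
```

```text
now [ 0.4991 -0.0725  0.1947] [-9.006e+01  2.000e-02  9.188e+01] t 11.1 op 0.0169 q [ -8.3  -2.   -1.1  90.8  -0.  -10.1]
turn [ 0.06  2.28 -0.02] shift [ 0.0974 -0.0003 -0.0362]
```

Request:
play_rows:
  moves:
    - [[0, 1, 0], [0.03, 0, -0.011], 5]
    - [[0, 2, 0], [0.06, 0, -0.022], 5]
    - [[0, 2.3, 0], [0.085, 0, -0.032], 5]
    - [[0, 2.3, 0], [0.097, 0, -0.036], 5]
    - [[0, 2.3, 0], [0.097, 0, -0.036], 5]

```text
time: 11.6
ee_pos: [0.5316, 0.0253, 0.1939]
tcp_rot: [-90.0, -0.0, 89.8]
wrist_force: [0.4, -0.2, -2.2]
opening: 0.0172
```

Request:
play_rows:
  moves:
    - [[0, 0, 0], [0, 0, 0], 5]
    - [[0, 0, 0], [0, 0, 0], 5]
    - [[0, 0, 0], [0, 0, 0], 5]
    - [[0, 0, 0], [0, 0, 0], 5]
    - [[0, 0, 0], [0, 0, 0], 5]

```text
time: 12.1
ee_pos: [0.5314, 0.0238, 0.1933]
tcp_rot: [-90.0, 0.0, 89.7]
wrist_force: [0.1, -0.3, -2.3]
opening: 0.0171
```

Run:
```python
from h import *
plan([.532,.026,.195],89.6)
c=camera("wrist"); np.savez("w7.npz",**c); cv2.imwrite("pics/w7.png",c["img"][:,:,::-1])
c=camera("scene"); np.savez("s7.npz",**c); crop(c,"pics/s7.png",225,120,130,130,5)
plan([.532,.026,.195],89.6)
```

```text
now [0.5314 0.0238 0.1933] [-90.     0.    89.68] t 12.1 op 0.0171 q [ 2.6  1.9  2.6 90.7 -0.   2.9]
turn [ 0.    0.08 -0.  ] shift [ 0.0023 -0.0017 -0.0006]
now [0.5314 0.024  0.1933] [-90.    0.   89.7] t 12.2 op 0.0175 q [ 2.6  1.9  2.6 90.7 -0.   2.9]
turn [ 0.   0.1 -0. ] shift [ 0.002  -0.0017 -0.0005]
```

View pics/w7.png

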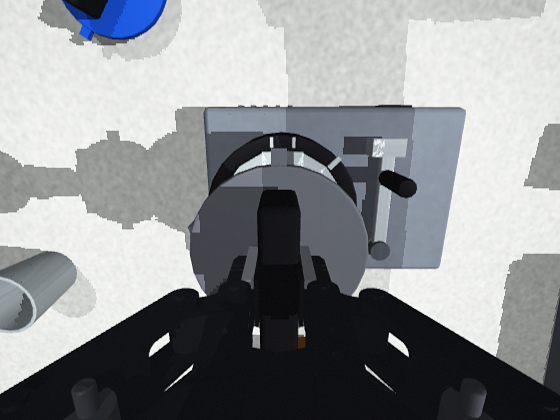

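View pics/s7.png

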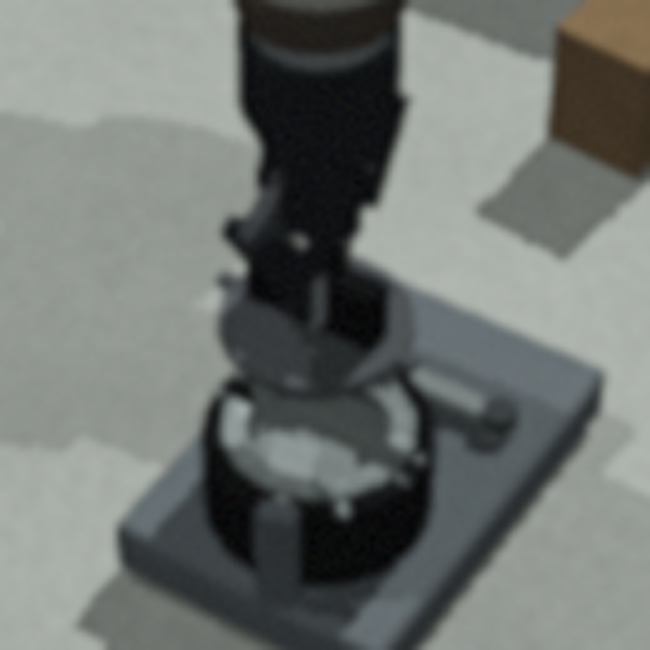

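Request:
play_rows:
  moves:
    - [[0, 0, 0], [0.002, 0.01, -0.0006], 5]
    - [[0, 0, 0], [0.002, 0.022, -0.0006], 5]
    - [[0, 0, 0], [0.002, 0.035, -0.0006], 5]
    - [[0, 0, 0], [0.002, 0.045, -0.0006], 5]
    - [[0, 0, 0], [0.002, 0.045, -0.0006], 5]

```text
time: 12.7
ee_pos: [0.5311, 0.0262, 0.146]
tcp_rot: [-89.8, 0.0, 89.7]
wrist_force: [0.0, 0.3, -1.8]
opening: 0.0171
```

Run:
```python
from h import *
plan([.532,.026,.12],89.6); print(get_obs()['wrist_force'])
c=camera("wrist"); np.savez("w8.npz",**c); crop(c,"pics/w8.png",160,90,240,200,3)
plan([.532,.026,.12],89.6)
```

```text
now [0.5311 0.0262 0.146 ] [-8.981e+01  1.000e-02  8.972e+01] t 12.7 op 0.0171 q [ 2.8  1.8 -2.7 85.7 -0.   3.1]
turn [-0.19  0.12 -0.01] shift [-0.0002  0.026  -0.001 ]
[ 0.00395663  0.31087404 -1.84689698]
now [0.5315 0.0262 0.1472] [-8.990e+01  1.000e-02  8.972e+01] t 12.75 op 0.0172 q [ 2.8  1.8 -2.6 85.7 -0.   3.1]
turn [-0.1   0.12 -0.01] shift [-0.0002  0.0272 -0.0005]
```

View pics/w8.png

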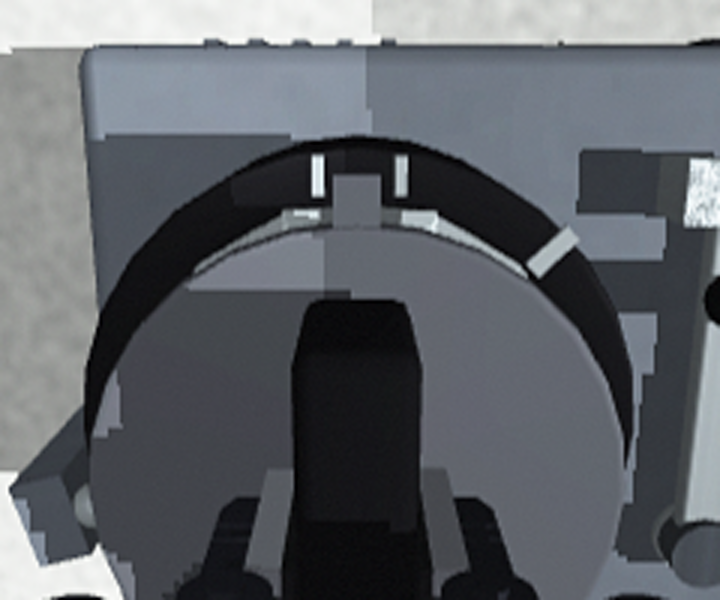

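Run:
```python
from h import *
c=load("w8.npz")
W=lambda X,Y,z: onz(c,*cr(X,Y,160,90,3),z)[:2]*1000
print("tab tip",W(356,175,.140),"ribs",(W(318,177,.105)+W(401,177,.105))/2)
a,b=W(91,480,.140),W(624,460,.140); print("disc sides",a,b,(a+b)/2)
```

```text
tab tip [472.05820227  25.96737653] ribs [475.38265296  26.6380351 ]
disc sides [526.42765388 -22.5300676 ] [522.94421805  74.15735938] [524.68593596  25.81364589]
```

Request:
play_rows:
  moves:
    - [[0, 0, 0], [0.0003, 0.003, -0.0008], 5]
    - [[0, 0, 0], [0.0003, 0.006, -0.0008], 5]
    - [[0, 0, 0], [0.0003, 0.009, -0.0008], 5]
    - [[0, 0, 0], [0.0003, 0.012, -0.0008], 5]
    - [[0, 0, 0], [0.0003, 0.015, -0.0008], 5]

```text
time: 13.25
ee_pos: [0.5329, 0.0265, 0.1331]
tcp_rot: [-90.0, -0.0, 89.7]
wrist_force: [0.2, 0.5, -1.8]
opening: 0.0168
```

Request:
play_rows:
  moves:
    - [[0, 0, 0], [0, 0.002, 0], 5]
    - [[0, 0, 0], [0, 0.004, 0], 5]
    - [[0, 0, 0], [0, 0.006, 0], 5]
    - [[0, 0, 0], [0, 0.008, 0], 5]
    - [[0, 0, 0], [0, 0.009, 0], 5]

```text
time: 13.75
ee_pos: [0.5328, 0.0265, 0.124]
tcp_rot: [-90.0, 0.0, 89.7]
wrist_force: [0.3, 0.2, -2.3]
opening: 0.0167
```

Run:
```python
from h import *
plan([.532,.026,.12],89.6); o=get_obs(); print(o['wrist_force'],o['torque'])
```

```text
now [0.5328 0.0265 0.124 ] [-89.99   0.    89.72] t 13.75 op 0.0167 q [ 2.8  1.9 -5.  83.1  0.   3.1]
turn [-0.01  0.12 -0.  ] shift [-0.0005  0.004   0.0008]
[ 0.27773587  0.20403602 -2.31696228] [ 0.01530793 -0.02642896 -0.00560603]
```

Request:
play_rows:
  moves:
    - [[0, 0, 0], [0, 0.001, 0], 5]
    - [[0, 0, 0], [0, 0.002, 0], 5]
    - [[0, 0, 0], [0, 0.003, 0], 5]
    - [[0, 0, 0], [0, 0.004, 0], 5]
    - [[0, 0, 0], [0, 0.0045, 0], 5]

```text
time: 14.25
ee_pos: [0.5329, 0.0265, 0.1203]
tcp_rot: [-90.0, -0.0, 89.7]
wrist_force: [-3.8, -0.6, 6.1]
opening: 0.017
```

Run:
```python
from h import *
plan([.532,.026,.12],89.6); o=get_obs(); print(o['wrist_force'],o['torque'])
c=camera("scene"); np.savez("s9.npz",**c); crop(c,"pics/s9.png",225,120,130,130,5)
c=camera("wrist"); np.savez("w9.npz",**c); crop(c,"pics/w9.png",160,90,240,200,3)
```

```text
now [0.5329 0.0265 0.1203] [-90.02  -0.    89.72] t 14.25 op 0.017 q [ 2.8  1.9 -5.4 82.7  0.   3.1]
turn [0.02 0.12 0.  ] shift [-0.0005  0.0003  0.0009]
[-3.75843043 -0.63470662  6.06513121] [-0.05671433  0.52798691  0.00166413]
```

View pics/w9.png

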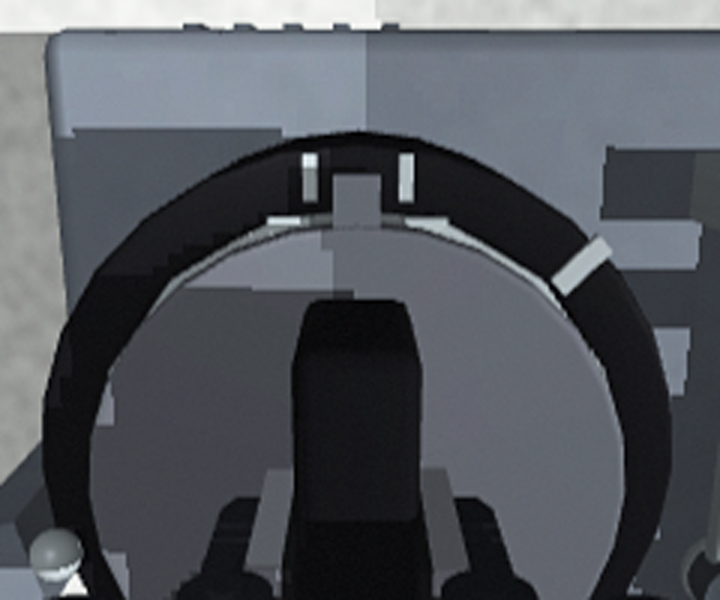

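View pics/s9.png

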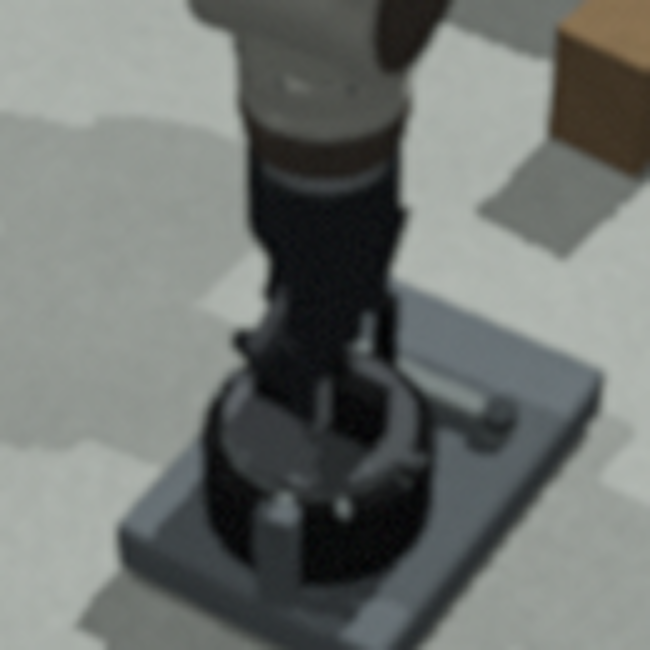

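Run:
```python
from h import *
c=load("w9.npz")
W=lambda X,Y,z: onz(c,*cr(X,Y,160,90,3),z)[:2]*1000
print("tab tip",W(357,173,.113),"ribs",(W(310,178,.105)+W(406,178,.105))/2)
print("ring bowl sides y", W(45,420,.103),W(670,430,.103),"disc", W(90,460,.113),W(624,460,.113))
plan([.532,.026,.12],89.6)
```

```text
tab tip [473.64023683  26.48211678] ribs [475.1815253   26.65451936]
ring bowl sides y [520.79281579 -33.58474054] [523.41112676  86.50445784] disc [524.85650728 -22.4353835 ] [525.31561146  74.92300267]
now [0.5329 0.0265 0.1203] [-90.03  -0.    89.72] t 14.35 op 0.017 q [ 2.9  1.9 -5.4 82.7  0.   3.1]
turn [0.03 0.12 0.  ] shift [-0.0005  0.0003  0.0009]
```

Request:
play_rows:
  moves:
    - [[0, 2, 0], [0, 0, 0.0005], 5]
    - [[0, 5, 0], [0, 0, 0.0005], 5]
    - [[0, 9, 0], [0, 0, 0.0005], 5]
    - [[0, 13, 0], [0, 0, 0.0005], 5]
    - [[0, 17, 0], [0, 0, 0.0005], 5]
  grip_force: 80

```text
time: 14.85
ee_pos: [0.5329, 0.0263, 0.1204]
tcp_rot: [-90.1, 0.0, 72.6]
wrist_force: [0.5, -1.1, 2.6]
opening: 0.0169
```

Run:
```python
from h import *
plan([.5325,.0265,.12],44.6); o=get_obs(); print(o['wrist_force'],o['torque'])
```

```text
now [0.5329 0.0263 0.1204] [-9.009e+01  1.000e-02  7.256e+01] t 14.85 op 0.0169 q [ 2.8  1.9 -5.4 82.6 -0.  20.3]
turn [9.000e-02 2.796e+01 1.000e-02] shift [0.0001 0.0004 0.0004]
[ 0.51328242 -1.11089687  2.64683262] [-0.37741976  0.07611969  0.19616942]
```

Request:
play_rows:
  moves:
    - [[0, 5, 0], [0, 0, 0], 5]
    - [[0, 11, 0], [0, 0, 0], 5]
    - [[0, 17, 0], [0, 0, 0], 5]
    - [[0, 23, 0], [0, 0, 0], 5]
    - [[0, 28, 0], [0, 0, 0], 5]

```text
time: 15.35
ee_pos: [0.5327, 0.0259, 0.1203]
tcp_rot: [-90.1, 0.0, 44.5]
wrist_force: [-1.6, -3.8, 4.7]
opening: 0.0169
```

Request:
play_rows:
  moves:
    - [[0, 0, 0], [0, 0, 0], 5]
    - [[0, 0, 0], [0, 0, 0], 5]
    - [[0, 0, 0], [0, 0, 0], 5]
    - [[0, 0, 0], [0, 0, 0], 5]
    - [[0, 0, 0], [0, 0, 0], 5]

```text
time: 15.85
ee_pos: [0.5327, 0.0259, 0.1203]
tcp_rot: [-90.1, -0.0, 44.8]
wrist_force: [-1.2, -5.9, 5.7]
opening: 0.0166
```

Run:
```python
from h import *
plan([.5325,.0265,.12],44.6); o=get_obs(); print(o['wrist_force'],o['torque'])
c=camera("wrist"); np.savez("w10.npz",**c); crop(c,"pics/w10.png",160,90,240,200,3)
c=camera("scene"); np.savez("s10.npz",**c); crop(c,"pics/s10.png",225,120,130,130,5)
```

```text
now [0.5327 0.0259 0.1203] [-90.09  -0.    44.85] t 15.85 op 0.0166 q [ 2.8  1.9 -5.4 82.6 -0.1 48. ]
turn [0.09 0.25 0.  ] shift [0.0002 0.0003 0.0006]
[-1.24071031 -5.89962784  5.67948156] [-1.11922978  0.28885943  0.00827493]
```

View pics/w10.png

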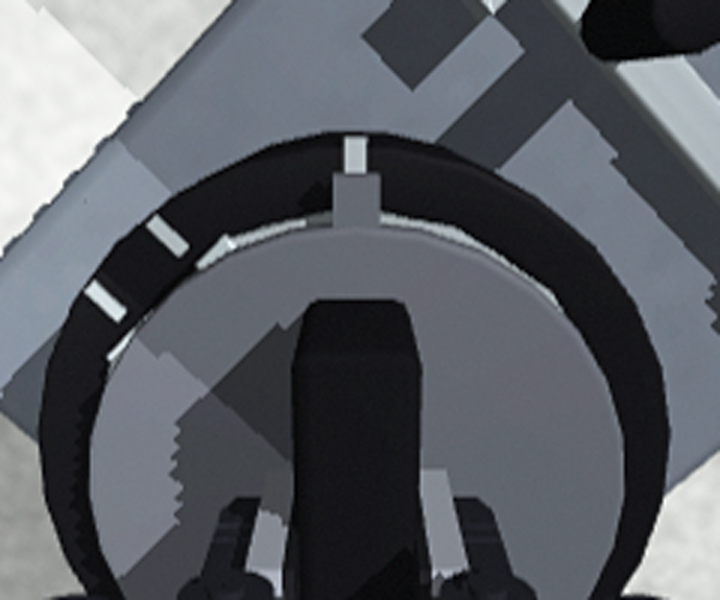

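View pics/s10.png

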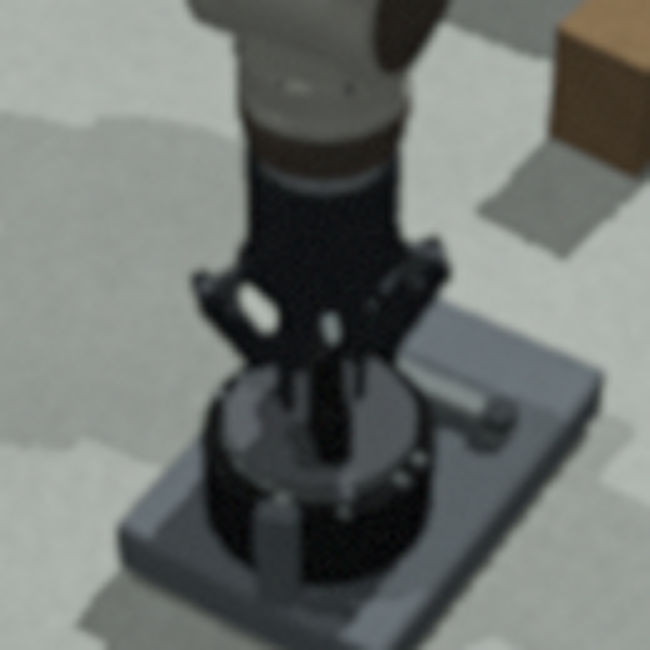

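Request:
play_rows:
  moves:
    - [[0, 0.5, 0], [0, 0, 0], 5]
    - [[0, 1, 0], [0, 0, 0], 5]
    - [[0, 1.5, 0], [0, 0, 0], 5]
    - [[0, 1.5, 0], [0, 0, 0], 5]
    - [[0, 1.5, 0], [0, 0, 0], 5]

```text
time: 16.45
ee_pos: [0.5327, 0.026, 0.1203]
tcp_rot: [-90.1, -0.0, 43.4]
wrist_force: [-1.3, -4.6, 5.7]
opening: 0.0164
```

Run:
```python
from h import *
plan([.5325,.0265,.12],44.6); o=get_obs(); print(o['wrist_force'],o['torque'],o['qd'])
c=camera("top"); cv2.imwrite("pics/t11.png",c["img"][:,:,::-1])
```

```text
now [0.5327 0.026  0.1203] [-90.08  -0.    43.37] t 16.45 op 0.0164 q [ 2.8  1.9 -5.4 82.6 -0.1 49.5]
turn [ 0.08 -1.23  0.  ] shift [0.0002 0.0003 0.0005]
[-1.2819594  -4.61447386  5.71541817] [-0.99960581  0.23032736  0.20754317] [ 0.02546384 -0.08570794  0.07070871 -0.01598593 -0.00562435 -0.01211585]
```

View pics/t11.png

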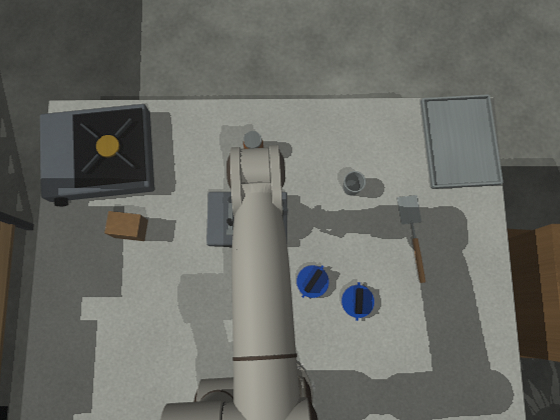

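```bash
python3 -c "
from h import *
print(job_done())"
```

```text
the job is handed in; nothing more can be done
None
```

I closed the latch, fitted the grey lid and turned it clockwise to the half-way mark. I handed the job in at about 16.5 s with the lid still gripped; no verdict is reported, so the checks below are my own.

- **Latch:** I gripped the peg and swung it about 66° along its arc until it stood against its stop, with 28–43 N of push-back. The wrist and top pictures then showed the arm straight into the catch.
- **Lid seating:** The lid went down through the slots without resistance and touched down, with about 8 N of push-back, at tool height 0.1203 m, as expected for a seated lid. In the wrist picture its axis was within about 1 mm of the bowl axis.
- **Turn:** The pointer tab lined up with the half-way rib in the wrist picture. A last 1.5° turn then put the lid at about 46° (0.81 rad), well short of the lock click at 75°. The torque during that turn was about 0.2 N m, which shows the spring was engaged. Just before it I read almost none (0.008 N m); friction after a slight backward settle is the likely cause. The drive ring's own angle could not be read directly.
- **Grip and bystanders:** The grip was set to 80 N with a finger opening of about 16.5 mm. In the last top picture the cup, spatula and carton are where they started. The jar is partly hidden by the arm, but its visible cap is at its starting place.

My first grasp of the peg was about 10 mm off-centre. I opened, re-centred and gripped it again before swinging the latch.

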